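# Feel a wing panel's leading edge before assembly

### The arm

A 6-joint arm with a two-finger parallel gripper is mounted at the origin on the work surface. World frame = base frame: x ahead of the robot, y to its left, z up, the work surface at z = 0. Lengths are in mm, angles in degrees, forces in N, time in s.
With the tool pointing down it reaches from about 350 to 850 mm from the base axis. Payload 8.1 kg.
Tool frame: the origin (TCP) lies between the finger pads; the fingertips stand 8 mm ahead of it and the grasp point (between the pads) lies 11 mm behind it (r.tip_extent is the distance from the TCP to the fingertips, in mm); z points along the fingers, y is the direction in which the jaws open and shut (so a half turn about z gives the same grasp; the last joint's range is limited). The gripper opens to 85 mm and grips with 20 to 120 N. Pads are 22 mm wide; open, the fingers measure 114 mm over their backs; the gripper's body (76 mm by 85 mm) begins 54 mm behind the grasp point. The pads swing forward as they close: fully open they stand 13 mm farther back than shut.
Start: joints at [-74.336, 7.471, 85.268, -0, 87.261, -4.893], TCP at [210.711, -561.789, 239.292] pointing down, gripper open.
Joint ranges: [-169.43, 169.43], [-51.17, 129.36], [1.28, 143.12], [-76.62, 256.62], [0, 156.53], [-152.29, 152.29]. Speed limits (degrees/s): [136.94, 136.94, 159.86, 180, 180, 180].

### API

Orientations are given as [roll, pitch, yaw] about the fixed x, y, z axes, in that order (R = Rz(yaw) Ry(pitch) Rx(roll)).
In Python, from bench import sensors, viewer, hand_in, r gives the robot as it stands. The module is installed in compiled form; this text tells all that it offers.
- The arm moves only by the tool move_arm, never from a script. Its argument "rows" is a list that holds one entry, the list of rows, each a list of 6 numbers: the shift along the tool's x, y, z in m, then the turn, a rotation vector about the tool's x, y, z in degrees. In form: [[[tx, ty, tz, rx, ry, rz], ...]]. A call has 1 to 20 rows; each row is the pose to reach, as a shift and turn from the pose commanded when the call began, along the tool's axes at that moment; what a row does not reach only later rows make up. A row lasts 1/10 s, in which the tool goes at most 50 mm and 8.59 degrees, less where a joint would pass 70% of its speed; a pose out of reach is approached as far as the arm can. A call with a gripper value outside its range is refused whole. "grip" is the opening, from 0 (shut) to 1 (fully open), set as the call begins (left out, the last holds). The fingers move at their own pace and stop on an object; "newtons" is the grip in N (left out, the last holds). Time passes only in rows, so rows that repeat a pose let the fingers close. It gives the time, the measured TCP pose, the force and the opening at its end, in the units of the state.
- sensors.sense(): the state, without advancing time (a new reading comes with each control period).
- viewer.snapshot(name): name is "scene" or "top"; returns a dict with "color" (384x512x3 uint8, red, green, blue), "camera_matrix" (3x3 intrinsics, pixels), "k1" (the pictures are not rectified: a ray, as slopes to the right and down, at radius r is drawn at 1 + k1 r^2 times it, then the intrinsics apply), "R" (3x3) and "t" (3): a world point X has camera coordinates R X + t. Camera axes: x right, y down, z forward; pixel columns grow to the right and rows downward; lengths in mm; the calibration is good to about 2 mm. A picture is of the moment at which its call begins. There is no depth.
- hand_in(): hands the job in, once; it reports no verdict.
The state is a dict: "time": time; "joint_pos": joint angles; "qd": joint speeds; "joint_efforts": joint torques, N m; "tool_pos": TCP position; "tcp_rot": TCP orientation; "ft_force": force on the tool from outside, world axes, zero at the start; "wrist_torque": the same for the moment, N m; "finger_gap": finger opening in mm.
Only numpy, scipy, OpenCV 4.12 (cv2) and the standard library are available. Lean on these libraries where they do the work, as an engineer would, in place of code of your own. Each camera call takes 0.05 s, during which the arm holds its last target.

### The job

Check the leading edge of the red-tipped wing panel by feel before it is fitted: with the fingers closed, run the fingertips slowly and lightly along its uppermost edge, all the way from the bare-wood root end to the start of the rounding at the red tip, staying in contact. Do not grip, lift or shove the panel; it stays standing in its foam rack. Do not touch the green-tipped panel and do not disturb anything else on the table.

Things in the scene. Friction and masses are not known exactly. Their poses are not given: they have to be found in the camera images.
- panel_red: white wing panel with red tip, loose, 0.3 kg, 300 mm long, 24 mm thick, standing in either slot, leading edge up. Origin mid trailing edge, 45 mm over the table; z up, y to the root, x through the thickness. Root (y +150): bare plywood rib, black tube stub 30 mm; tip (y -150) rounded over 20 mm. Edge 170 mm over the origin at the root, 130 at the tip. On soft foam: pressed, it gives 0.8 mm/N mid-edge, 2 at the ends, and springs back.
- red_edge_root (a point): point on the red-tipped panel's leading edge 10 mm in from the root end, 169 mm above the panel's origin: where the stroke begins
- red_edge_tip (a point): point on the same leading edge 20 mm in from the tip end, where the edge begins to round off: where the stroke ends. Between the two points (270 mm) the edge is a straight line falling 36 mm towards the tip
- panel_green: white wing panel with green tip, loose, 0.3 kg, 300 mm long, 24 mm thick, standing in either slot, leading edge up. Origin mid trailing edge, 45 mm over the table; z up, y to the root, x through the thickness. Root (y +150): bare plywood rib, black tube stub 30 mm; tip (y -150) rounded over 20 mm. Edge 170 mm over the origin at the root, 130 at the tip. Not to be touched.
- rack: fixed wing rack: plywood base 220 x 300 x 12 mm with two dark grey foam blocks (140 x 40 mm, tops 120 mm above the table) at y +120 and -120 mm, each with two slots at x +35 and -35 mm. Origin on the table under its centre, x across the slots, y along them towards the panels' roots
- tx_silver: silver and black radio-control transmitter lying on its back, 150 x 200 mm, 45 mm high, sticks to 83 mm, origin under its centre; bystander
- tx_black: black radio-control transmitter of the same size, origin under its centre; bystander
- battery: battery pack 105 x 34 x 26 mm, blue, white and yellow, lying on the rack's base beside the panels, origin under its centre, x along its length; bystander
- glue: small white glue bottle with red cap, 28 mm across, 62 mm high, standing on the rack's base, origin under its centre; bystander
- driver: screwdriver 190 mm long with blue handle lying on the table before the rack; bystander
- propeller: two-bladed black propeller, 230 mm across, 10 mm high, with orange ends, lying beyond the rack, origin under its hub, blades along y; bystander

How it is judged:
By the outcome, as a careful person would: the job done as asked, in the order asked, and still so for the second after the job is handed in, with the robot touching nothing.
It also fails if it takes over 38 s, if anything falls off the work surface, if the arm or the gripper's body presses on something with over 40 N, if the wrist force passes 120 N, or if a joint passes its speed limit or range.

## Working session

There is one attempt and no reset: what is moved stays moved. The work goes in short steps, Python scripts to look and compute and a tool call to move; the robot and the scene stay as the last step left them, time stands still between calls to the robot, and variables do not carry over. Pictures are saved under pics/ and viewed, and the job is handed in when it is done.

Besides the shell and the picture viewer there is one more tool, called after "Emit:" as a command line: name --argument value ..., lists and objects as JSON in quotes. move_arm: Moves the arm, as the interface text tells. Its arguments: {"type":"object","properties":{"rows":{"type":"array","items":{"type":"array","items":{"type":"array","items":{"type":"number"}}}},"grip":{"type":"number"},"newtons":{"type":"number"}},"required":["rows"]}

```bash
mkdir -p pics; cat > h.py <<'E'
import numpy as np,cv2
def save(s,n):
    cv2.imwrite(n,s["color"][:,:,::-1])
def ray(s,u,v):
    K=np.array(s["camera_matrix"]);k1=s["k1"]
    d=np.array([(u-K[0,2])/K[0,0],(v-K[1,2])/K[1,1]])
    p=d.copy()
    for _ in range(50): p=d/(1+k1*(p@p))
    R=np.array(s["R"]);t=np.array(s["t"])
    return -R.T@t, R.T@np.array([p[0],p[1],1.])
def onz(s,u,v,z):
    o,d=ray(s,u,v); return o+d*(z-o[2])/d[2]
def proj(s,X):
    K=np.array(s["camera_matrix"]);c=np.array(s["R"])@X+np.array(s["t"])
    p=c[:2]/c[2];p=p*(1+s["k1"]*(p@p));return K[0,0]*p[0]+K[0,2],K[1,1]*p[1]+K[1,2]
def two(s1,p1,s2,p2):
    o1,d1=ray(s1,*p1);o2,d2=ray(s2,*p2)
    d1/=np.linalg.norm(d1);d2/=np.linalg.norm(d2)
    a=np.linalg.lstsq(np.c_[d1,-d2],o2-o1,rcond=None)[0]
    A=o1+a[0]*d1;B=o2+a[1]*d2
    return (A+B)/2,np.linalg.norm(A-B)
E
python3 - <<'E'
from bench import sensors,viewer,r
from h import *
import pickle
d={}
for n in("scene","top"):
    s=viewer.snapshot(n);save(s,f"pics/{n}0.png");d[n]={k:s[k] for k in s}
    print(n,s["camera_matrix"],s["k1"],-np.array(s["R"]).T@np.array(s["t"]))
pickle.dump(d,open("s0.pkl","wb"))
print(sensors.sense())
E
```

```text
scene [[481.10918345   0.         255.26524285]
 [  0.         481.10918345 190.05459662]
 [  0.           0.           1.        ]] -0.0802578942900298 [1089.44645861 -878.24335303 1155.95266648]
top [[380.98684389   0.         259.89128526]
 [  0.         380.98684389 193.27754763]
 [  0.           0.           1.        ]] -0.0671459737552615 [ 452.47742618  -23.04925415 1265.03298684]
{'time': 0.1, 'joint_pos': array([-7.43383386e+01,  7.51138574e+00,  8.53232892e+01,  5.41748038e-04,
        8.72618055e+01, -4.89137269e+00]), 'qd': array([ 0.05917389, -0.04394778, -0.23736865, -0.09482416,  0.01863694,
        0.04685536]), 'joint_efforts': array([ 1.44336787e-03, -5.70948458e+01, -5.01942158e+01, -1.81615897e-04,
        8.01361632e-03,  1.35947818e-06]), 'tool_pos': array([ 210.55407862, -561.32577939,  238.34062639]), 'tcp_rot': array([-1.79903917e+02, -8.76570307e-03,  2.05530004e+01]), 'ft_force': array([ 0.10416425, -0.21728886,  0.586312  ]), 'wrist_torque': array([ 0.02425466, -0.00575895, -0.0324426 ]), 'finger_gap': 85.85811900044324}
```

View pics/scene0.png

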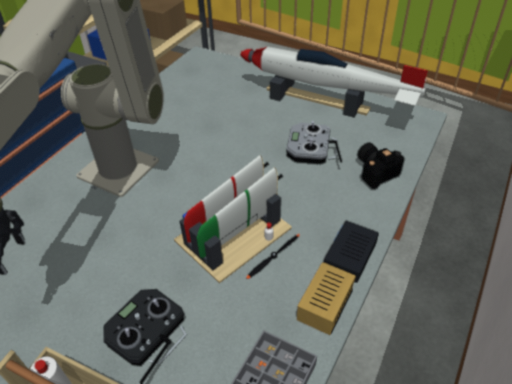

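View pics/top0.png

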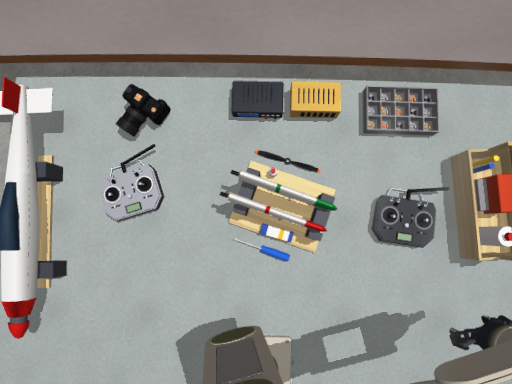

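The red panel is the one nearer the robot. In the top view it runs from the root at about (222,195) to the tip at about (325,229). The green panel lies beyond it. I'll zoom in next.

```bash
python3 - <<'E'
import pickle;from h import *
d=pickle.load(open("s0.pkl","rb"))
c=d["top"]["color"][150:265,205:350,::-1];cv2.imwrite("pics/topz.png",cv2.resize(c,None,fx=5,fy=5,interpolation=cv2.INTER_CUBIC))
c=d["scene"]["color"][145:285,165:305,::-1];cv2.imwrite("pics/scz.png",cv2.resize(c,None,fx=4.2,fy=4.2,interpolation=cv2.INTER_CUBIC))
E
```

```text
(no output)
```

View pics/topz.png

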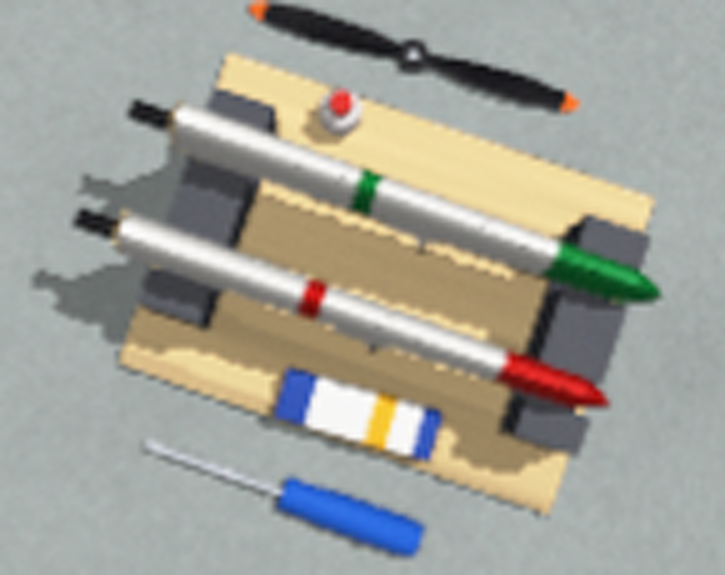

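View pics/scz.png

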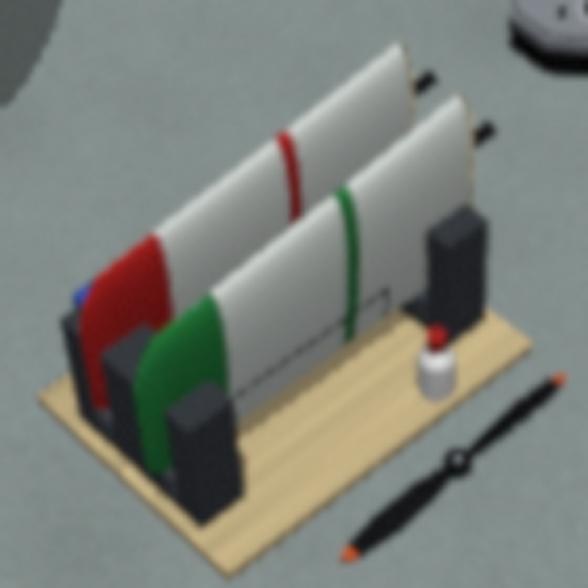

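```bash
cat > m.py <<'E'
import pickle;from h import *
d=pickle.load(open("s0.pkl","rb"));T=d["top"];S=d["scene"]
z=lambda x,y:(205+(x+.5)/5-.5,150+(y+.5)/5-.5)
zs=lambda x,y:(165+(x+.5)/4.2-.5,145+(y+.5)/4.2-.5)
# rack base corners (top view, z=12)
C=[onz(T,*z(*p),12)[:2] for p in((228,55),(653,198),(548,514),(120,363))]
print(np.round(C,1)); C=np.array(C);print("centre",C.mean(0),[np.linalg.norm(C[i]-C[(i+1)%4]).round(1) for i in range(4)])
ydir=(C[0]-C[1])+(C[3]-C[2]);ydir/=np.linalg.norm(ydir);print("yaw of rack y",np.degrees(np.arctan2(ydir[1],ydir[0])))
xdir=np.array([ydir[1],-ydir[0]]);print("red slot axis centre",C.mean(0)-35*xdir, "ydir",ydir)
# red band triangulation & root/tip ends
print("band top", two(T,z(313,298),S,zs(284,134)))
print("colour change", two(T,z(503,365),S,zs(155,236)))
print("root top", two(T,z(122,228),S,zs(400,45)))
# red mask masks
for n,s in(("top",T),("scene",S)):
    h=cv2.cvtColor(s["color"],cv2.COLOR_RGB2HSV)
    m=(((h[...,0]<8)|(h[...,0]>172))&(h[...,1]>130)&(h[...,2]>60)).astype(np.uint8)
    k,l,st,ce=cv2.connectedComponentsWithStats(m)
    for i in range(1,k):
        if st[i,4]>5 and 165<ce[i,0]<350 and 140<ce[i,1]<290: print(n,st[i],ce[i].round(1))
# top-view centre line of white/red panel
h=cv2.cvtColor(T["color"],cv2.COLOR_RGB2HSV)
pa=onz(T,*z(122,228),214);pb=onz(T,*z(608,402),175)
print("root px->",pa,"tip px->",pb,np.linalg.norm((pa-pb)[:2]), np.degrees(np.arctan2(*(pa-pb)[1::-1])))
E
python3 m.py
```

```text
[[ 680.1   38. ]
 [ 590.9 -245.6]
 [ 382.3 -179. ]
 [ 473.4  103.3]]
centre [531.69107913 -70.79684905] [np.float64(297.3), np.float64(219.0), np.float64(296.6), np.float64(216.7)]
yaw of rack y 72.32758687205846
red slot axis centre [498.34280762 -60.17174727] ydir [0.30357434 0.95280776]
band top (array([511.06732527, -21.43051155, 197.4237619 ]), np.float64(3.90518229207004))
colour change (array([ 475.45245503, -131.13877389,  178.52924504]), np.float64(1.0576203633314392))
root top (array([545.99816539,  85.24457495, 211.91640433]), np.float64(2.414616520510884))
top [271 168   4   5  14] [272.6 170.2]
top [265 206   5   7  25] [267.2 209.2]
top [305 220  21  11 125] [314.4 226. ]
scene [232 177   4  19  31] [233.9 184.9]
scene [184 202  22  40 427] [193.7 218.1]
scene [267 222   5   6  25] [268.8 224.2]
root px-> [544.83016157  84.31579474 214.        ] tip px-> [ 455.50953076 -191.93273     175.        ] 290.32985121956244 72.08219924506258
```

```bash
cat >> h.py <<'E'
from scipy.spatial.transform import Rotation as Ro
yd=np.array([.3036,.9528]);xd=np.array([.9528,-.3036]);O=np.array([498.5,-60.2])+2*yd+.4*xd
sl=np.arctan2(36,270)
X=np.array([*(yd*np.cos(sl)),np.sin(sl)]);Y=np.array([*xd,0.]);Z=np.cross(X,Y)
RT=np.c_[X,Y,Z]
def edge(a): return np.array([*(O+a*yd),45+169+(a-140)*36/270])
def tcp(a,clear): return edge(a)-(8+clear)*Z   # clear along tool axis
def rel(pos,rot,P,R=RT):
    R0=Ro.from_euler("xyz",rot,degrees=True).as_matrix()
    return (R0.T@(P-pos)/1000).round(4), Ro.from_matrix(R0.T@R).as_rotvec(degrees=True).round(2)
E
python3 - <<'E'
from h import *
print(Z,Ro.from_matrix(RT).as_euler("xyz",degrees=True))
p0=np.array([210.711,-561.789,239.292]);r0=[180,0,20.553]
for a,c in((144,40),(144,8)): print(edge(a),tcp(a,c),rel(p0,r0,tcp(a,c)))
up=p0+[0,0,60]; print(rel(p0,r0,up))
E
```

```text
[ 0.04012491  0.12592559 -0.99122869] [180.          -7.59464037  72.32605093]
[543.20672     78.78736    214.53333333] [541.28072454  72.74293156 262.11231063] (array([ 0.5323, -0.4781, -0.0228]), array([  3.43,   7.07, -51.7 ]))
[543.20672     78.78736    214.53333333] [542.56472151  76.77255052 230.39299243] (array([ 0.5349, -0.4814,  0.0089]), array([  3.43,   7.07, -51.7 ]))
(array([-0.  ,  0.  , -0.06]), array([  3.43,   7.07, -51.7 ]))
```

Emit:
move_arm --rows '[[[0,0,-0.03,0,0,0],[0.01,-0.009,-0.06,0.06,0.14,-1],[0.04,-0.036,-0.065,0.26,0.53,-3.9],[0.075,-0.067,-0.065,0.48,1.0,-7.3],[0.11,-0.099,-0.065,0.71,1.46,-10.7],[0.145,-0.13,-0.065,0.93,1.93,-14.1],[0.18,-0.162,-0.065,1.16,2.39,-17.5],[0.215,-0.193,-0.065,1.39,2.86,-20.9],[0.25,-0.225,-0.065,1.61,3.32,-24.3],[0.285,-0.256,-0.065,1.84,3.79,-27.7],[0.32,-0.287,-0.065,2.06,4.25,-31.1],[0.355,-0.319,-0.065,2.29,4.72,-34.5],[0.39,-0.35,-0.065,2.51,5.18,-37.9],[0.425,-0.382,-0.065,2.74,5.65,-41.3],[0.46,-0.413,-0.065,2.96,6.11,-44.7],[0.49,-0.44,-0.06,3.16,6.51,-47.6],[0.515,-0.463,-0.045,3.32,6.84,-50.0],[0.528,-0.474,-0.03,3.43,7.07,-51.7],[0.5323,-0.4781,-0.0228,3.43,7.07,-51.7],[0.5323,-0.4781,-0.0228,3.43,7.07,-51.7]]]' --grip 0

```text
time: 2.1
tool_pos: [540.3, 73.1, 260.2]
tcp_rot: [-179.8, -7.5, 72.3]
ft_force: [0.8, -0.3, -0.5]
finger_gap: -0.2
```

```bash
python3 - <<'E'
from bench import sensors,viewer
from h import *
for n in("scene","top"):
    s=viewer.snapshot(n)
    if n=="top": c=s["color"][130:265,195:340];
    else: c=s["color"][110:260,165:315]
    cv2.imwrite(f"pics/{n}1.png",cv2.resize(c[:,:,::-1],None,fx=4,fy=4,interpolation=cv2.INTER_CUBIC))
q=sensors.sense();print({k:np.round(q[k],2) for k in q})
e=q["tool_pos"]; print("diff to target", e-tcp(144,40), q["tcp_rot"])
E
```

```text
{'time': np.float64(2.2), 'joint_pos': array([-2.61, -4.26, 95.14,  7.32, 87.17, 14.89]), 'qd': array([-0.65, -0.84, -0.71,  0.15,  0.01, -0.13]), 'joint_efforts': array([ 7.200e-01, -4.542e+01, -4.963e+01,  9.800e-01, -2.800e-01,
        3.000e-02]), 'tool_pos': array([541.01,  72.02, 262.4 ]), 'tcp_rot': array([-179.99,   -7.57,   72.27]), 'ft_force': array([ 0.21, -0.55,  0.2 ]), 'wrist_torque': array([-0.03,  0.  , -0.04]), 'finger_gap': np.float64(0.03)}
diff to target [-0.27455209 -0.71967446  0.28403946] [-179.99250457   -7.56778243   72.26565451]
```

View pics/scene1.png

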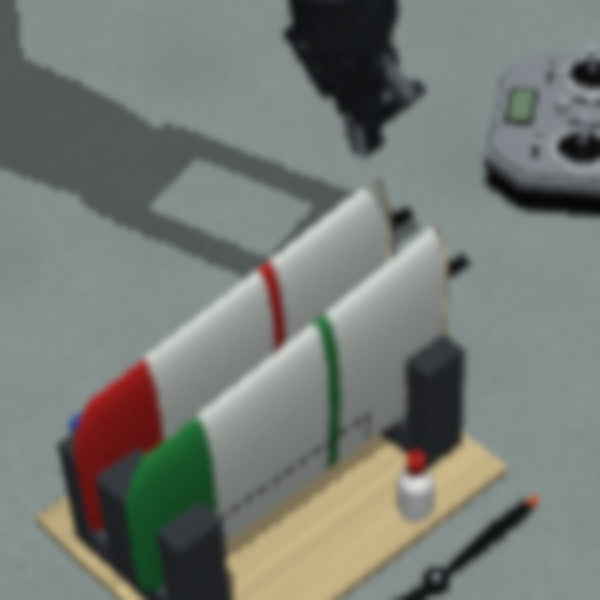

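View pics/top1.png

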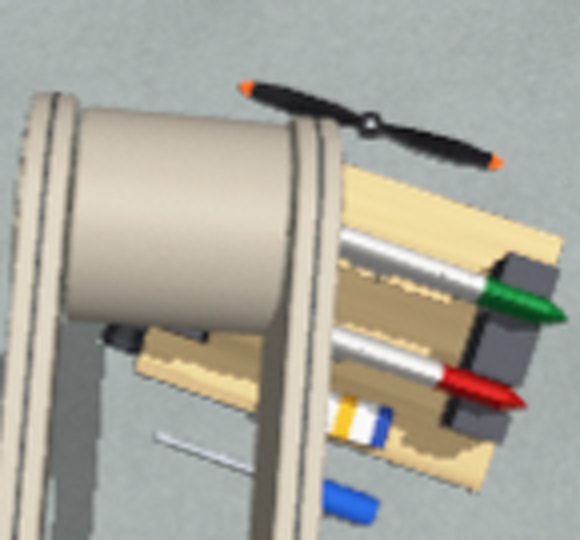

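The fingertips (about (256,149) in the full scene picture) hang above the root end of the red panel, as planned. Next I'll go down along the tool axis.

Emit:
move_arm --rows '[[[0,0,0.006,0,0,0],[0,0,0.012,0,0,0],[0,0,0.018,0,0,0],[0,0,0.024,0,0,0],[0,0,0.028,0,0,0],[0,0,0.031,0,0,0],[0,0,0.033,0,0,0],[0,0,0.035,0,0,0],[0,0,0.036,0,0,0],[0,0,0.037,0,0,0],[0,0,0.037,0,0,0]]]'

```text
time: 3.3
tool_pos: [542.7, 77.5, 225.4]
tcp_rot: [180.0, -7.6, 72.3]
ft_force: [-0.3, 0.5, -0.4]
finger_gap: -0.3
```

```bash
cat > st.py <<'E'
from bench import sensors,viewer
from h import *
q=sensors.sense();p=q["tool_pos"]
tip=p+8*Ro.from_euler("xyz",q["tcp_rot"],degrees=True).as_matrix()[:,2]
dd=tip[:2]-O;a=dd@yd
print(q["time"],"along",round(a,1),"lat",round(dd@xd,1),"above edge",round(tip[2]-edge(a)[2],2),"F",q["ft_force"].round(2),"M",q["wrist_torque"].round(3),"rot",q["tcp_rot"].round(1))
E
python3 st.py
```

```text
3.3 along 143.6 lat -0.1 above edge 2.99 F [-0.3   0.53 -0.4 ] M [-0.094  0.045  0.02 ] rot [180.   -7.6  72.3]
```

Emit:
move_arm --rows '[[[0,0,0.001,0,0,0],[0,0,0.002,0,0,0],[0,0,0.003,0,0,0],[0,0,0.003,0,0,0]]]'

```text
time: 3.7
tool_pos: [542.7, 77.9, 222.2]
tcp_rot: [-180.0, -7.6, 72.3]
ft_force: [-0.2, -0.5, 0.3]
finger_gap: 0.0
```

Emit:
move_arm --rows '[[[0,0,0.001,0,0,0],[0,0,0.002,0,0,0],[0,0,0.002,0,0,0]]]'

```text
time: 4.0
tool_pos: [542.9, 78.1, 220.4]
tcp_rot: [-180.0, -7.6, 72.3]
ft_force: [-0.4, 0.4, -0.2]
finger_gap: -0.4
```

```bash
python3 st.py
```

```text
4.0 along 144.3 lat -0.1 above edge -2.14 F [-0.36  0.38 -0.15] M [-0.063 -0.016  0.002] rot [-180.    -7.6   72.3]
```

Emit:
move_arm --rows '[[[0,0,0.001,0,0,0],[0,0,0.001,0,0,0]]]'

```text
time: 4.2
tool_pos: [543.1, 78.3, 219.5]
tcp_rot: [180.0, -7.6, 72.3]
ft_force: [0.3, 0.8, 0.8]
finger_gap: 0.0
```

Emit:
move_arm --rows '[[[0,0,0.001,0,0,0],[0,0,0.001,0,0,0]]]'

```text
time: 4.4
tool_pos: [543.2, 78.4, 218.7]
tcp_rot: [180.0, -7.6, 72.3]
ft_force: [0.7, 0.2, 2.3]
finger_gap: -0.2
```

```bash
python3 st.py;  python3 - <<'E'
from bench import sensors,viewer
from h import *
s=viewer.snapshot("scene");c=s["color"][130:190,220:290]
cv2.imwrite("pics/c2.png",cv2.resize(c[:,:,::-1],None,fx=8,fy=8,interpolation=cv2.INTER_CUBIC))
E
python3 st.py
```

```text
4.4 along 144.7 lat 0.2 above edge -3.84 F [0.66 0.17 2.28] M [ 0.061 -0.124 -0.035] rot [180.   -7.6  72.3]
4.45 along 144.7 lat 0.2 above edge -3.8 F [ 1.24 -0.04  2.48] M [ 0.139 -0.137  0.022] rot [180.   -7.6  72.3]
```

View pics/c2.png

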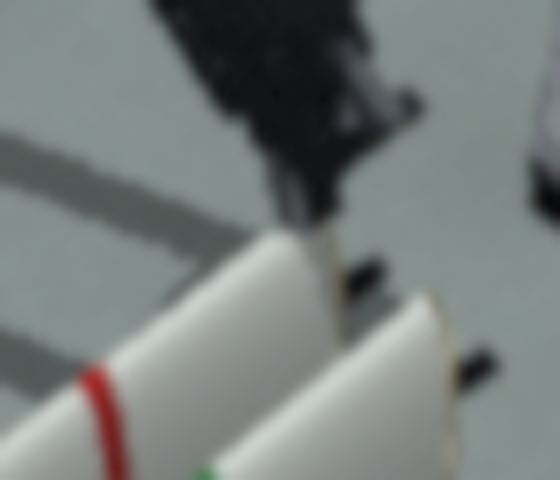

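Contact is made at the root end: Fz is about 2 N, the fingertips are on the edge at about (300,228) in the crop, and nothing has shifted. I'll start the stroke, moving along −x of the tool.

Emit:
move_arm --rows '[[[-0.001,0,0,0,0,0],[-0.002,0,0,0,0,0],[-0.004,0,0,0,0,0],[-0.006,0,-0.0001,0,0,0],[-0.008,0,-0.0001,0,0,0],[-0.01,0,-0.0002,0,0,0]]]'

```text
time: 5.05
tool_pos: [539.9, 68.6, 217.3]
tcp_rot: [-180.0, -7.6, 72.3]
ft_force: [0.0, 1.5, 2.6]
finger_gap: -0.0
```

```bash
python3 st.py
```

```text
5.05 along 134.4 lat -0.1 above edge -3.9 F [0.03 1.45 2.62] M [ 0.17  -0.077  0.043] rot [-180.    -7.6   72.3]
```

Emit:
move_arm --rows '[[[-0.002,0,-0.0001,0,0,0],[-0.004,0,-0.0002,0,0,0],[-0.006,0,-0.0003,0,0,0],[-0.008,0,-0.0004,0,0,0],[-0.01,0,-0.0005,0,0,0],[-0.012,0,-0.0006,0,0,0],[-0.014,0,-0.0006,0,0,0],[-0.016,0,-0.0007,0,0,0]]]'

```text
time: 5.85
tool_pos: [535.1, 53.5, 215.9]
tcp_rot: [-180.0, -7.6, 72.3]
ft_force: [1.1, 0.9, 1.1]
finger_gap: -0.2
```

```bash
python3 st.py
```

```text
5.85 along 118.5 lat -0.1 above edge -3.17 F [1.06 0.94 1.08] M [ 0.05  -0.063  0.009] rot [-180.    -7.6   72.3]
```

Emit:
move_arm --rows '[[[-0.002,0,0.0001,0,0,0],[-0.004,0,0.0001,0,0,0],[-0.006,0,0.0001,0,0,0],[-0.008,0,0.0001,0,0,0],[-0.01,0,0.0001,0,0,0],[-0.012,0,0.0001,0,0,0],[-0.014,0,0.0001,0,0,0],[-0.016,0,0.0001,0,0,0]]]'

```text
time: 6.65
tool_pos: [530.3, 38.4, 213.7]
tcp_rot: [180.0, -7.6, 72.3]
ft_force: [0.6, 1.1, 2.5]
finger_gap: -0.4
```

```bash
python3 st.py
```

```text
6.65 along 102.6 lat -0.1 above edge -3.25 F [0.65 1.15 2.54] M [ 0.149 -0.077 -0.028] rot [180.   -7.6  72.3]
```

Emit:
move_arm --rows '[[[-0.002,0,0,0,0,0],[-0.004,0,-0.0001,0,0,0],[-0.006,0,-0.0001,0,0,0],[-0.008,0,-0.0002,0,0,0],[-0.01,0,-0.0002,0,0,0],[-0.012,0,-0.0003,0,0,0],[-0.014,0,-0.0003,0,0,0],[-0.016,0,-0.0003,0,0,0]]]'

```text
time: 7.45
tool_pos: [525.4, 23.2, 211.9]
tcp_rot: [-180.0, -7.6, 72.3]
ft_force: [0.2, 1.3, 2.2]
finger_gap: 0.1
```

```bash
python3 st.py
```

```text
7.45 along 86.7 lat -0.1 above edge -2.96 F [0.16 1.34 2.15] M [ 0.019  0.024 -0.004] rot [-180.    -7.6   72.3]
```

Emit:
move_arm --rows '[[[-0.002,0,0,0,0,0],[-0.004,0,-0.0001,0,0,0],[-0.006,0,-0.0001,0,0,0],[-0.008,0,-0.0001,0,0,0],[-0.01,0,-0.0002,0,0,0],[-0.012,0,-0.0002,0,0,0],[-0.014,0,-0.0002,0,0,0],[-0.016,0,-0.0002,0,0,0]]]'

```text
time: 8.25
tool_pos: [520.6, 8.1, 210.0]
tcp_rot: [180.0, -7.6, 72.3]
ft_force: [0.4, 0.2, 1.5]
finger_gap: -0.2
```

```bash
python3 st.py
```

```text
8.25 along 70.9 lat -0.1 above edge -2.74 F [0.38 0.24 1.51] M [ 0.102 -0.018 -0.01 ] rot [180.   -7.6  72.3]
```

Emit:
move_arm --rows '[[[-0.002,0,0,0,0,0],[-0.004,0,0,0,0,0],[-0.006,0,0,0,0,0],[-0.008,0,0,0,0,0],[-0.01,0,0,0,0,0],[-0.012,0,0,0,0,0],[-0.014,0,0,0,0,0],[-0.016,0,0,0,0,0]]]'

```text
time: 9.05
tool_pos: [515.8, -7.0, 207.9]
tcp_rot: [180.0, -7.6, 72.3]
ft_force: [-0.0, 1.1, 1.3]
finger_gap: -0.1
```

```bash
python3 st.py
```

```text
9.05 along 55.0 lat -0.0 above edge -2.72 F [-0.01  1.07  1.31] M [ 0.117 -0.018 -0.02 ] rot [180.   -7.6  72.3]
```

Emit:
move_arm --rows '[[[-0.002,0,0.0002,0,0,0],[-0.004,0,0.0003,0,0,0],[-0.006,0,0.0004,0,0,0],[-0.008,0,0.0004,0,0,0],[-0.01,0,0.0004,0,0,0],[-0.012,0,0.0004,0,0,0],[-0.014,0,0.0004,0,0,0],[-0.016,0,0.0004,0,0,0]]]'

```text
time: 9.85
tool_pos: [511.0, -22.0, 205.4]
tcp_rot: [180.0, -7.6, 72.3]
ft_force: [0.0, 1.2, 1.7]
finger_gap: 0.3
```

```bash
python3 st.py
```

```text
9.85 along 39.2 lat -0.0 above edge -3.14 F [0.03 1.19 1.68] M [ 0.175 -0.077  0.036] rot [180.   -7.6  72.3]
```

Emit:
move_arm --rows '[[[-0.002,0,0,0,0,0],[-0.004,0,0,0,0,0],[-0.006,0,0,0,0,0],[-0.008,0,0,0,0,0],[-0.01,0,0,0,0,0],[-0.012,0,0,0,0,0],[-0.014,0,0,0,0,0],[-0.016,0,0,0,0,0]]]'

```text
time: 10.65
tool_pos: [506.2, -37.2, 203.2]
tcp_rot: [-180.0, -7.6, 72.3]
ft_force: [0.4, 1.2, 1.6]
finger_gap: -0.0
```

```bash
python3 st.py
```

```text
10.65 along 23.3 lat -0.1 above edge -3.17 F [0.4  1.21 1.62] M [ 0.168 -0.053 -0.044] rot [-180.    -7.6   72.3]
```

Emit:
move_arm --rows '[[[-0.002,0,0,0,0,0],[-0.004,0,0,0,0,0],[-0.006,0,0.0001,0,0,0],[-0.008,0,0.0001,0,0,0],[-0.01,0,0.0001,0,0,0],[-0.012,0,0.0001,0,0,0],[-0.014,0,0.0001,0,0,0],[-0.016,0,0.0001,0,0,0]]]'

```text
time: 11.45
tool_pos: [501.4, -52.3, 201.0]
tcp_rot: [180.0, -7.6, 72.3]
ft_force: [0.5, 0.8, 2.0]
finger_gap: -0.0
```

```bash
python3 st.py
```

```text
11.45 along 7.5 lat -0.0 above edge -3.24 F [0.53 0.84 2.04] M [ 0.175 -0.108 -0.05 ] rot [180.   -7.6  72.3]
```

Emit:
move_arm --rows '[[[-0.002,0,0,0,0,0],[-0.004,0,0,0,0,0],[-0.006,0,0,0,0,0],[-0.008,0,0,0,0,0],[-0.01,0,0,0,0,0],[-0.012,0,0,0,0,0],[-0.014,0,0,0,0,0],[-0.016,0,0,0,0,0]]]'

```text
time: 12.25
tool_pos: [496.6, -67.4, 198.9]
tcp_rot: [-180.0, -7.6, 72.3]
ft_force: [0.9, 2.5, 2.1]
finger_gap: 0.1
```

```bash
python3 st.py
```

```text
12.25 along -8.4 lat -0.1 above edge -3.27 F [0.93 2.47 2.06] M [ 0.166 -0.061 -0.037] rot [-180.    -7.6   72.3]
```

Emit:
move_arm --rows '[[[-0.002,0,0,0,0,0],[-0.004,0,0,0,0,0],[-0.006,0,0,0,0,0],[-0.008,0,0,0,0,0],[-0.01,0,0,0,0,0],[-0.012,0,0,0,0,0],[-0.014,0,0,0,0,0],[-0.016,0,0,0,0,0]]]'

```text
time: 13.05
tool_pos: [491.8, -82.5, 196.8]
tcp_rot: [180.0, -7.6, 72.3]
ft_force: [-0.7, 0.8, 2.5]
finger_gap: -0.2
```

```bash
python3 st.py
```

```text
13.05 along -24.2 lat -0.0 above edge -3.24 F [-0.66  0.83  2.5 ] M [ 0.157 -0.023 -0.017] rot [180.   -7.6  72.3]
```

Emit:
move_arm --rows '[[[-0.002,0,0,0,0,0],[-0.004,0,0,0,0,0],[-0.006,0,0,0,0,0],[-0.008,0,0,0,0,0],[-0.01,0,0,0,0,0],[-0.012,0,0,0,0,0],[-0.014,0,0,0,0,0],[-0.016,0,0,0,0,0]]]'

```text
time: 13.85
tool_pos: [487.0, -97.6, 194.7]
tcp_rot: [-180.0, -7.6, 72.3]
ft_force: [0.5, 1.7, 1.8]
finger_gap: 0.2
```

```bash
python3 st.py
```

```text
13.85 along -40.1 lat -0.0 above edge -3.26 F [0.46 1.73 1.76] M [ 0.121 -0.07   0.028] rot [-180.    -7.6   72.3]
```

Emit:
move_arm --rows '[[[-0.002,0,0,0,0,0],[-0.004,0,0.0001,0,0,0],[-0.006,0,0.0002,0,0,0],[-0.008,0,0.0002,0,0,0],[-0.01,0,0.0002,0,0,0],[-0.012,0,0.0002,0,0,0],[-0.014,0,0.0003,0,0,0],[-0.016,0,0.0003,0,0,0]]]'

```text
time: 14.65
tool_pos: [482.1, -112.6, 192.2]
tcp_rot: [-180.0, -7.6, 72.3]
ft_force: [0.3, 1.4, 1.5]
finger_gap: 0.3
```

```bash
python3 st.py
```

```text
14.65 along -55.9 lat -0.1 above edge -3.58 F [0.31 1.42 1.46] M [ 0.077 -0.023  0.015] rot [-180.    -7.6   72.3]
```

Emit:
move_arm --rows '[[[-0.002,0,0.0001,0,0,0],[-0.004,0,0.0002,0,0,0],[-0.006,0,0.0003,0,0,0],[-0.008,0,0.0004,0,0,0],[-0.01,0,0.0004,0,0,0],[-0.012,0,0.0005,0,0,0],[-0.014,0,0.0005,0,0,0],[-0.016,0,0.0005,0,0,0]]]'

```text
time: 15.45
tool_pos: [477.4, -127.7, 189.7]
tcp_rot: [180.0, -7.6, 72.3]
ft_force: [0.6, 0.2, 2.1]
finger_gap: -0.1
```

```bash
python3 st.py
```

```text
15.45 along -71.7 lat -0.0 above edge -4.05 F [0.6  0.24 2.14] M [ 0.233 -0.106  0.032] rot [180.   -7.6  72.3]
```

Emit:
move_arm --rows '[[[-0.002,0,0,0,0,0],[-0.004,0,0.0001,0,0,0],[-0.006,0,0.0001,0,0,0],[-0.008,0,0.0002,0,0,0],[-0.01,0,0.0002,0,0,0],[-0.012,0,0.0003,0,0,0],[-0.014,0,0.0003,0,0,0],[-0.016,0,0.0004,0,0,0]]]'

```text
time: 16.25
tool_pos: [472.6, -142.8, 187.1]
tcp_rot: [-180.0, -7.6, 72.3]
ft_force: [0.0, 1.6, 2.0]
finger_gap: -0.3
```

```bash
python3 st.py
```

```text
16.25 along -87.5 lat -0.0 above edge -4.46 F [0.03 1.59 2.  ] M [ 0.175 -0.068  0.018] rot [-180.    -7.6   72.3]
```

Emit:
move_arm --rows '[[[-0.002,0,0,0,0,0],[-0.004,0,0.0001,0,0,0],[-0.006,0,0.0002,0,0,0],[-0.008,0,0.0002,0,0,0],[-0.01,0,0.0003,0,0,0],[-0.012,0,0.0004,0,0,0],[-0.014,0,0.0004,0,0,0],[-0.016,0,0.0005,0,0,0]]]'

```text
time: 17.05
tool_pos: [467.8, -157.9, 184.6]
tcp_rot: [180.0, -7.6, 72.3]
ft_force: [0.1, 1.3, 2.9]
finger_gap: 0.1
```

```bash
python3 st.py; python3 - <<'E'
from bench import sensors,viewer
from h import *
s=viewer.snapshot("scene");c=s["color"][130:270,165:315]
cv2.imwrite("pics/c3.png",cv2.resize(c[:,:,::-1],None,fx=4,fy=4,interpolation=cv2.INTER_CUBIC))
E
```

```text
17.05 along -103.3 lat 0.0 above edge -4.93 F [0.09 1.29 2.87] M [ 0.215 -0.033 -0.067] rot [180.   -7.6  72.3]
```

View pics/c3.png

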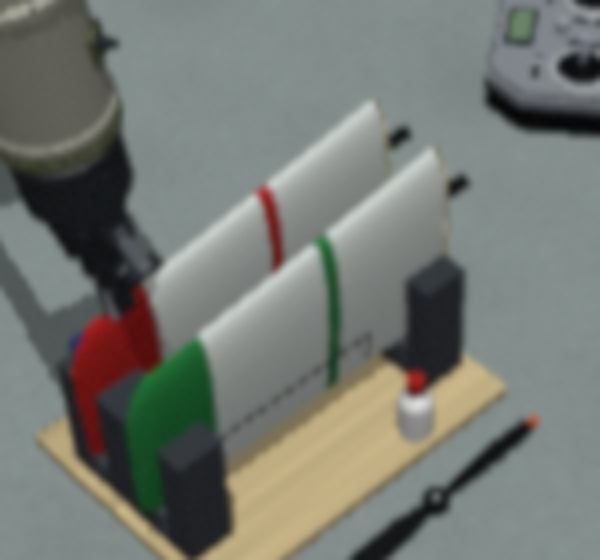

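The fingertips are on the edge in the red part, around (118,305) in the crop. The panel stands as it did and the green panel is clear. I'll finish the last 28 mm.

Emit:
move_arm --rows '[[[-0.002,0,0,0,0,0],[-0.004,0,0,0,0,0],[-0.006,0,0.0001,0,0,0],[-0.008,0,0.0002,0,0,0],[-0.01,0,0.0002,0,0,0],[-0.012,0,0.0003,0,0,0],[-0.014,0,0.0004,0,0,0],[-0.016,0,0.0005,0,0,0]]]'

```text
time: 17.9
tool_pos: [463.0, -172.9, 181.9]
tcp_rot: [-180.0, -7.6, 72.3]
ft_force: [0.3, 1.1, 2.6]
finger_gap: -0.1
```

```bash
python3 st.py
```

```text
17.9 along -119.1 lat -0.0 above edge -5.48 F [0.34 1.15 2.61] M [ 0.209 -0.087 -0.06 ] rot [-180.    -7.6   72.3]
```

Emit:
move_arm --rows '[[[-0.002,0,0.0001,0,0,0],[-0.004,0,0.0001,0,0,0],[-0.006,0,0.0002,0,0,0],[-0.008,0,0.0003,0,0,0],[-0.01,0,0.0003,0,0,0],[-0.012,0,0.0004,0,0,0],[-0.013,0,0.0004,0,0,0],[-0.013,0,0.0004,0,0,0]]]'

```text
time: 18.7
tool_pos: [459.1, -185.1, 179.8]
tcp_rot: [-180.0, -7.6, 72.3]
ft_force: [0.3, 0.5, 2.3]
finger_gap: -0.3
```

```bash
python3 st.py; python3 - <<'E'
from bench import sensors,viewer
from h import *
s=viewer.snapshot("scene");c=s["color"][180:270,165:255]
cv2.imwrite("pics/c4.png",cv2.resize(c[:,:,::-1],None,fx=6,fy=6,interpolation=cv2.INTER_CUBIC))
E
```

```text
18.7 along -131.9 lat -0.0 above edge -5.9 F [0.33 0.47 2.33] M [ 0.153 -0.032  0.038] rot [-180.    -7.6   72.3]
```

View pics/c4.png

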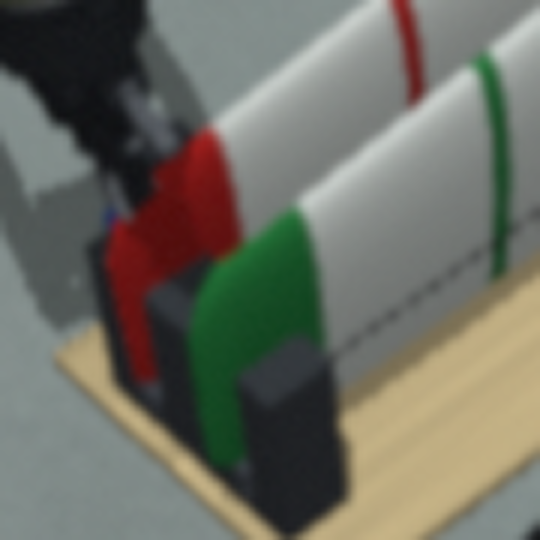

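The fingertips have reached the start of the rounding and still carry about 2.3 N. I'll lift off smoothly.

Emit:
move_arm --rows '[[[0,0,-0.001,0,0,0],[0,0,-0.003,0,0,0],[0,0,-0.006,0,0,0],[0,0,-0.01,0,0,0],[0,0,-0.016,0,0,0],[0,0,-0.025,0,0,0],[0,0,-0.035,0,0,0],[0,0,-0.05,0,0,0],[0,0,-0.07,0,0,0],[0,0,-0.09,0,0,0],[0,0,-0.1,0,0,0],[0,0,-0.1,0,0,0],[0,0,-0.1,0,0,0],[0,0,-0.1,0,0,0]]]'

```text
time: 20.15
tool_pos: [454.7, -197.2, 277.8]
tcp_rot: [-179.9, -7.6, 72.3]
ft_force: [0.1, 0.3, -0.1]
finger_gap: 0.1
```

```bash
python3 st.py; python3 - <<'E'
from bench import sensors,viewer
from h import *
import pickle
d=pickle.load(open("s0.pkl","rb"))
s=viewer.snapshot("scene")
a=d["scene"]["color"][140:290,165:315];b=s["color"][140:290,165:315]
cv2.imwrite("pics/c5.png",cv2.resize(np.hstack([a,b])[:,:,::-1],None,fx=2.6,fy=2.6,interpolation=cv2.INTER_CUBIC))
q=sensors.sense();print(q["ft_force"],q["qd"].round(1))
E
```

```text
20.15 along -144.8 lat -0.5 above edge 93.82 F [ 0.08  0.33 -0.14] M [-0.064  0.009  0.005] rot [-179.9   -7.6   72.3]
[-0.9972467  -0.29942725 -0.21648217] [-0.  -0.1 -0.1  0.1  0.1  0.2]
```

View pics/c5.png

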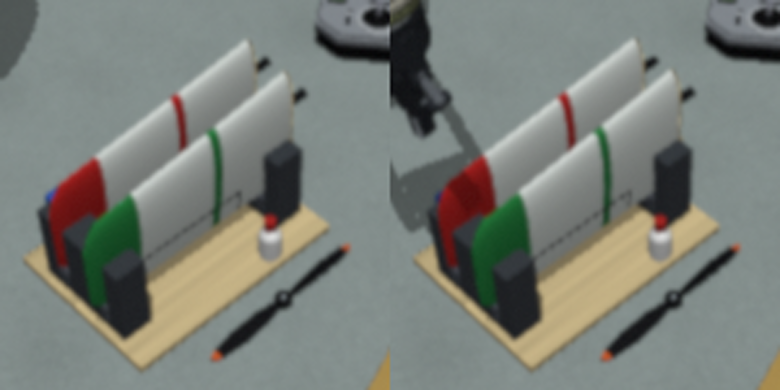

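The before and after pictures match. The red panel stands where it did, the rest is undisturbed, and the tool is clear of everything.

```bash
python3 -c "
from bench import hand_in
print(hand_in())"
```

```text
the job is handed in; nothing more can be done
None
```

I ran the closed fingertips along the red-tipped panel's leading edge in one stroke, from about 7 mm inside the root end to about 4 mm past the start of the tip rounding. They were tilted to match the edge's 7.6° slope and moved at about 20 mm/s. The arm then lifted about 95 mm clear, and I handed the job in at about 20 s.

- **Contact:** at every check along the stroke the vertical force read 1.1–2.9 N, with sensor noise of about 0.5 N. I read it only every 0.8 s or so, so contact between those moments is inferred. After lift-off it read about zero.
- **Position:** the fingertips stayed within about 0.2 mm of the line I measured for the edge. My two ways of locating the panel, from the rack corners and from the two camera views, agreed to about 2–3 mm.
- **Edge height:** first contact came about 3 mm lower than expected, and the fingertips rode 3–6 mm below the unloaded edge line throughout. The foam's give under about 2 N would explain most of that. The rest I put down to calibration error.
- **Scene afterwards:** the scene picture before and after shows the red panel in the same place. The green panel, rack, glue and propeller also look unmoved. I did not retake the top view at the end, so the battery (mostly hidden in the scene view), the screwdriver and the transmitters were not checked that way.

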